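# Shut the gas at the bench valve box

## Robot

A 6-joint arm with a two-finger parallel gripper is mounted at the origin on a cart in front of the work surface, level with it; the furniture and walls round the work are solid. World frame = base frame: x ahead of the robot, y to its left, z up, the work surface at z = 0. Lengths are in m, angles in degrees, forces in N, time in s.
With the tool pointing down it reaches from about 0.3 to 0.75 m from the base axis. Payload 8.5 kg.
Tool frame: the origin (TCP) lies at the very end of the fingers, on their centre line; the grasp point (between the pads) lies 19 mm behind it (env.hold_point_z is the distance from the TCP to the grasp point, in m); z points along the fingers, y is the line along which they close (so a half turn about z gives the same grasp; the last joint's range is limited). The gripper opens to 85 mm and grips with 20 to 120 N. Pads are 22 mm wide; open, the fingers measure 114 mm over their backs; the gripper's body (76 mm by 85 mm) begins 54 mm behind the grasp point. The pads swing forward as they close: fully open they stand 13 mm farther back than shut.
Start: joints at [-81.148, 21.807, 74.336, -0, 83.858, -12.336], TCP at [0.199, -0.513, 0.231] pointing down, gripper open.
Joint ranges: [-178.18, 178.18], [-50.72, 133.34], [12.68, 142.11], [-81.47, 261.47], [9.98, 163.14], [-165.26, 165.26]. Speed limits (degrees/s): [136.94, 136.94, 180, 180, 180, 180].

## Interface

Orientations are given as a 3x3 rotation matrix whose columns are the frame's x, y, z axes.
In Python, from rig import env, optics gives the robot as it stands.
- The arm moves only by the shell command python3 -m jog 'ROWS' [OPENING] [FORCE]. ROWS is JSON, a list of rows, each an object with "linear": the shift along the tool's x, y, z in units of 40 mm (1.0 is 40 mm), a list of three; "roll": the turn about the tool's z in units of 5 degrees (1.0 is 5 degrees). A call has 1 to 12 rows; each row shifts and turns the commanded pose from where the row before left it, along the tool's axes as they then stand; what a row does not reach is not made up. A row lasts 1/12 s, in which the tool goes at most 41.7 mm and 7.16 degrees, less where a joint would pass 70% of its speed; a pose out of reach is approached as far as the arm can. A call is refused whole if a number of a shift passes 1 or a number of a turn 1, either way. A call with a gripper value outside its range is refused whole. OPENING is the opening, from -1 (shut) to 1 (fully open), set as the call begins (- or left out, the last holds). The fingers move at their own pace and stop on an object; FORCE is the grip in N (left out, the last holds). Time passes only in rows, so rows that do not move let the fingers close. It gives the time, the measured TCP pose, the force, the opening and the grip force at its end, in the units of the state.
- env.observe(): the state, without advancing time (a new reading comes with each control period).
- optics.get_image(name): name is "side" or "top" or "wrist"; returns the picture (480x640x3 uint8, red, green, blue); there is no depth.
- optics.calibration(name): a dict with "fov_y" (degrees; the focal length in pixels is half the picture's height over the tangent of half this angle, whatever the lens; pixels are square), "cx", "cy" (the principal point, pixels), "T" (4x4, takes a point from camera to world coordinates). Camera axes: x right, y down, z forward; pixel columns grow to the right and rows downward; lengths in m; the calibration is good to about 2 mm. A picture is of the moment at which its call begins: read the wrist's pose just before it. calibration takes no time and is no camera call; for the wrist camera it gives the pose at the moment of the call.
- env.close_job(): hands the job in; it is judged then, once.
The state is a dict: "time_s": time; "q": joint angles; "qvel": joint speeds; "joint_efforts": joint torques, N m; "position": TCP position; "tool_rot": TCP orientation; "ft_force": force on the tool from outside, world axes, zero at the start; "wrist_torque": the same for the moment, N m; "grip_width": finger opening in m; "gripper_force": force on a finger pad.
Only numpy, scipy, OpenCV 4.12 (cv2) and the standard library are available. Lean on these libraries where they do the work, as an engineer would, in place of code of your own. Each camera call takes 0.05 s, during which the arm holds its last target. There are 200 camera calls.

## Task

Soldering is over: shut the gas off at the grey valve box on the bench. Push the sliding cover fully aside by its upturned lip, push the yellow gas handle clockwise to its stop so that it lies square across its pipe, then push the cover fully closed again to keep filings out. Only push, gently, with the fingertips or the outside of the fingers: grip and lift nothing, leave the blue air handle as it is, and leave the bottle, the spool and the cube where they stand.

Things in the scene. Friction and masses are not known exactly. Their poses are not given: they have to be found in the camera images.
- valve_box: Grey sheet-steel box fixed to the bench, 140 (x) by 406 (y) by 86 mm high. Origin on the bench; own x points away from the robot, y left along the box, z up. In own y: closed deck from -190 to -12 mm, opening from -12 to +213 mm with both valves in it under the cover. Edge rails reach 96 mm up, 118 mm between them. Pipes and a gauge stand out of the front and back, to x = -102 and +102 mm.
- cover (a joint): Aluminium sliding cover, m: 0 closed over the opening, 0.222 fully aside at its stop over the deck; grows as it slides along the box's -y (right). Starts closed or up to 0.015 ajar. Flat plate, top 90 mm above the bench, 225 mm long, slides with about 2 N (plus 6 N per m/s) and stays where it is left; both stops are hard. Fully aside it overhangs the box's right end by 43 mm.
- cover_lip (a point): Middle of the cover's upturned lip at its left (+y) end: a strip 106 mm long (along the box's x), 3 mm thick with a black 6 mm bead on top, standing 23 mm up from the cover (90 to 113 mm above the bench); this point is 102 mm above the bench. Closed: box y = +212 mm; fully aside: -10 mm. It can be pushed from either side.
- gas_valve: Brass quarter-turn valve with the yellow handle and a yellow band on its pipe. Origin on the bench right under the handle's turning axis, axes parallel to the box's. It is at box x = +30 mm, on one of two pipes, box y = +60 or +140 mm; the blue valve has the other.
- gas_handle (a joint): Angle of the yellow gas handle, rad: 0 open (points along its pipe to the box's front, -x), 1.571 shut (points to the box's left, +y, square across the pipe), hard stop at 1.62. Grows clockwise seen from above. Starts open or up to 0.3 rad turned, turns with 0.12 N m (3 N at the grip) and stays where it is left.
- gas_grip (a point): Middle of the yellow handle's plastic grip, 41 mm from the turning axis and 71 mm above the bench. The grip is 44 mm long (19 to 63 mm from the axis), 14 mm wide and 11 mm high (65.5 to 76.5 mm above the bench).
- air_valve: The like valve with the blue handle and a blue band on its pipe, on the other pipe. Origin on the bench under its turning axis. To be left open.
- air_handle (a joint): Angle of the blue air handle, rad, reckoned as for the gas handle; it starts open, at 0 to 0.1.
- air_grip (a point): Middle of the blue handle's grip, same sizes as the yellow one.
- flux_bottle: White squeeze bottle with a green tip, loose, 48 mm across, 120 mm high, standing in front of the box. Origin under its middle. Not to be disturbed.
- solder_spool: Black spool of solder wire, loose, 46 mm across, 24 mm high, standing in front of the box. Origin under its middle. Not to be disturbed.
- dapping_cube: Tan cube with round hollows, loose, 42 mm, standing to the left of the box. Origin under its middle. Not to be disturbed.

How it is judged (in metres and radians):
On the way, in this order (a step that is already met when the one before it is completed fails the run):
1. the cover is slid fully aside, within 15 mm of its stop, the gas still open (value of joint cover above 0.207 m and value of joint gas_handle below 0.6 rad), for 0.2 s.
2. the yellow gas handle is pushed shut, within 6 degrees of square, the cover still aside (value of joint gas_handle above 1.465 rad and value of joint cover above 0.15 m), for 0.2 s.
3. the cover is pushed closed again, within 10 mm (value of joint cover below 0.01 m), for 0.2 s.
At the end, for the whole second after the job is handed in: The yellow gas handle is within 6 degrees of square across its pipe or at its stop (over 1.465 rad), the cover is closed within 10 mm, the blue air handle is still open (under 0.2 rad), and the bottle, the spool and the cube stand within 15 mm of where they were, the bottle upright (value of joint gas_handle above 1.465 rad and value of joint cover below 0.01 m and value of joint air_handle below 0.2 rad and distance of each of flux_bottle, solder_spool, dapping_cube from where it was at the start of the episode below 0.015 m and angle between flux_bottle's own z axis and vertical below 0.1 rad); the robot touches nothing.
It fails at once if the blue air handle is turned (over 0.25 rad) (value of joint air_handle above 0.25 rad).
It fails at once if the cover is gripped or squeezed (over 32 N from the fingers while it is between its stops), or it or the box is rammed (over 70 N) (contact force between the fingers and valve_box above 70 N or (contact force between the fingers and valve_box above 32 N and value of joint cover between 0.02 and 0.2 m)).
It fails at once if the gas handle is gripped or squeezed (over 32 N from the fingers while it is between its stops), or rammed (over 70 N) (contact force between the fingers and gas_valve above 70 N or (contact force between the fingers and gas_valve above 32 N and value of joint gas_handle between 0.35 and 1.4 rad)).
It fails at once if the flux bottle is pushed, lifted or tipped (distance of flux_bottle from where it was at the start of the episode above 0.02 m or angle between flux_bottle's own z axis and vertical above 0.3 rad).
It fails at once if the solder spool or the cube is pushed or lifted (distance of any of solder_spool, dapping_cube from where it was at the start of the episode above 0.02 m).
It also fails if it takes over 54 s, if anything falls off the work surface, if the arm or the gripper's body presses on something with over 40 N, if the wrist force passes 120 N, or if a joint passes its speed limit or range.

## Working session

There is one attempt and no reset: what is moved stays moved. The work goes in short steps, Python scripts to look and compute and a shell command to move; the robot and the scene stay as the last step left them, time stands still between calls to the robot, and variables do not carry over. Pictures are saved under pics/ and viewed, at most 10 in all, crops included, and the job is handed in when it is done.

```bash
mkdir -p pics; ls; cat > h.py <<'E'
from rig import env, optics
import numpy as np, cv2
def snap(n,f):
    im=optics.get_image(n); cv2.imwrite('pics/'+f,im[:,:,::-1]); return im
def ray(n,px,z):
    c=optics.calibration(n); f=240/np.tan(np.radians(c['fov_y'])/2); T=np.array(c['T'])
    d=T[:3,:3]@np.array([(px[0]-c['cx'])/f,(px[1]-c['cy'])/f,1]); o=T[:3,3]
    return o+d*(z-o[2])/d[2]
def proj(n,p):
    c=optics.calibration(n); f=240/np.tan(np.radians(c['fov_y'])/2); T=np.array(c['T'])
    q=T[:3,:3].T@(np.array(p)-T[:3,3]); return np.array([f*q[0]/q[2]+c['cx'],f*q[1]/q[2]+c['cy']])
E
python3 - <<'E'
from h import *
a=snap('top','t0.png');snap('side','s0.png')
s=env.observe();print(s['time_s'],s['position'],s['tool_rot'],s['grip_width'])
for n in('top','side'):print(optics.calibration(n))
E
```

```text
pics
0.1 [ 0.19876097 -0.51254883  0.23077703] [[ 9.32382434e-01  3.61473316e-01 -1.95380421e-04]
 [ 3.61473254e-01 -9.32381568e-01  1.30304847e-03]
 [ 2.88848149e-04 -1.28556430e-03 -9.99999132e-01]] 0.08529803240040386
{'fov_y': 46.6171915059653, 'cx': 307.63572012498855, 'cy': 228.44737580917345, 'T': array([[ 0.0177341 , -0.98601607,  0.16570401,  0.32907396],
       [-0.99979088, -0.01580002,  0.01298287,  0.05706043],
       [-0.0101832 , -0.1658996 , -0.98609007,  1.21940128],
       [ 0.        ,  0.        ,  0.        ,  1.        ]])}
{'fov_y': 49.9392106051713, 'cx': 311.68654015066517, 'cy': 244.20345016685735, 'T': array([[-0.99814909, -0.03811745,  0.04738623,  0.46836723],
       [-0.05967861,  0.46404814, -0.88379737,  0.92673661],
       [ 0.01169861, -0.88498948, -0.46546403,  0.52751806],
       [ 0.        ,  0.        ,  0.        ,  1.        ]])}
```

View pics/t0.png

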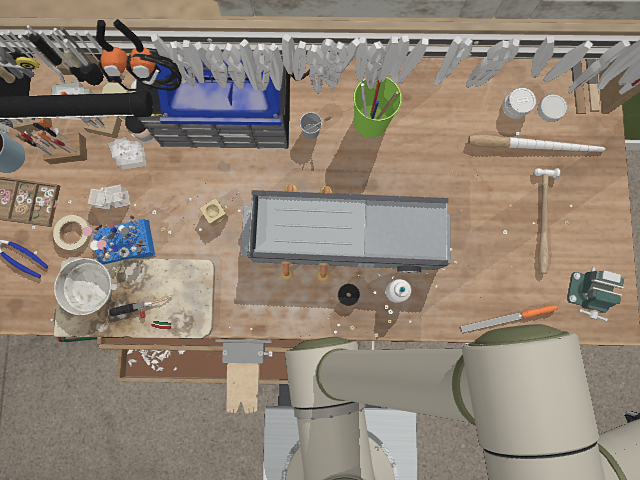

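View pics/s0.png

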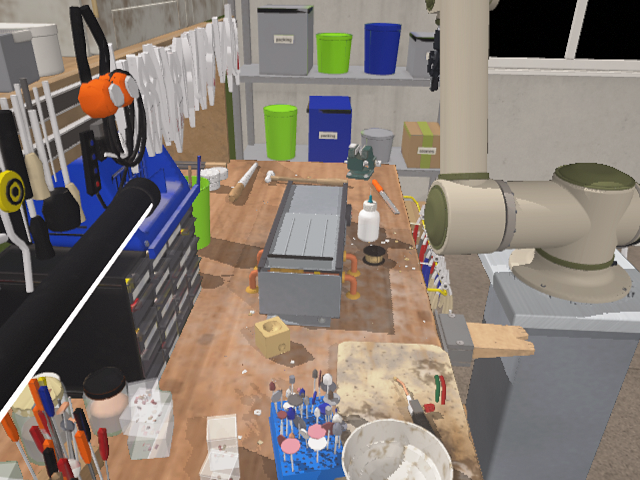

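The top view shows the box at about (245–450, 190–270), with the lip at its left end (~255), the spool at (348,294), the bottle at (398,290) and the cube at (213,211). I'll enlarge the box.

```bash
python3 - <<'E'
import cv2
a=cv2.imread('pics/t0.png')[175:310,190:460]; 
b=cv2.imread('pics/s0.png')[170:330,240:400]
cv2.imwrite('pics/t0c.png',cv2.resize(a,None,fx=2.96,fy=2.96,interpolation=3))
cv2.imwrite('pics/s0c.png',cv2.resize(b,None,fx=3.7,fy=3.7,interpolation=3))
E
```

```text
(no output)
```

View pics/t0c.png

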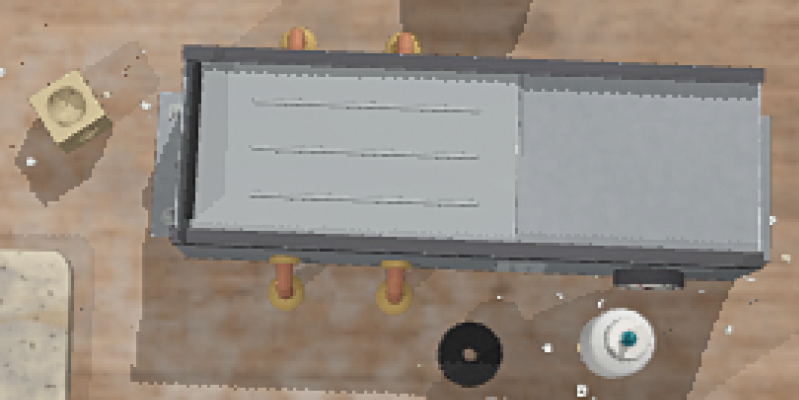

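View pics/s0c.png

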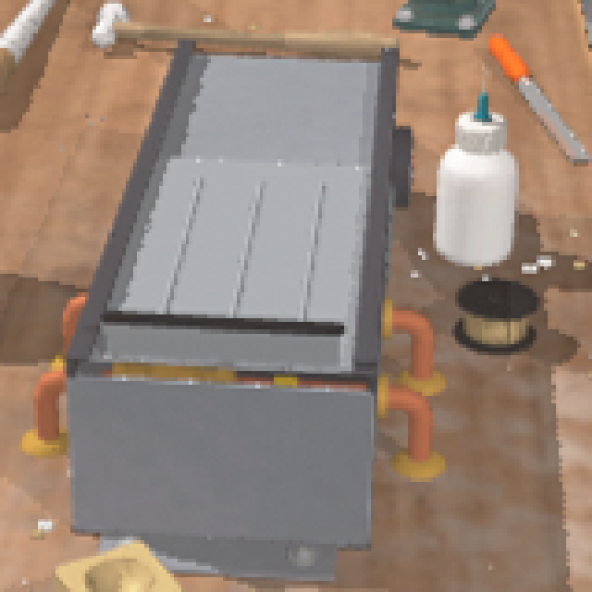

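The crops show rail-top corners at (184,46), (765,69), (762,252) and (172,236) in the top crop. The lip bead runs from (194,62) to (184,242). The yellow band peeks out on the left pipe. The next step turns these into positions.

```bash
python3 - <<'E'
from h import *
f=lambda u,v:(190+u/2.96,175+v/2.96)
P=[ray('top',f(*p),.096) for p in [(184,46),(765,69),(765,250),(174,238)]]
for p in P:print(p)
print('lens',[np.linalg.norm(P[i]-P[(i+1)%4]) for i in range(4)])
R=P[1]-P[0]+P[2]-P[3];print('yaw of -y',np.degrees(np.arctan2(R[0],-R[1])),'mean',np.mean(P,0))
for n,u,z in[('bead',(194,62),.113),('bead',(184,242),.113),('spool',(469,355),.024),('bottletip',(628,339),.12),('cube',(68,105),.042)]:print(n,ray('top',f(*u),z))
g=lambda u,v:(240+u/3.7,170+v/3.7)
for u in[(105,316),(343,329)]:print('side bead',ray('side',g(*u),.113))
for u in[(190,42),(397,50),(375,388),(70,375)]:print('side rail',ray('side',g(*u),.096))
E
```

```text
[0.59560728 0.18814059 0.096     ]
[ 0.58539539 -0.21687366  0.096     ]
[ 0.45886653 -0.213827    0.096     ]
[0.46042854 0.19037697 0.096     ]
lens [np.float64(0.40514297704385754), np.float64(0.1265655384128602), np.float64(0.4042069925352282), np.float64(0.1351972305185023)]
yaw of -y -0.8335792339653715 mean [ 0.52507443 -0.01304578  0.096     ]
bead [0.58039365 0.17888435 0.113     ]
bead [0.45583632 0.18150293 0.113     ]
spool [ 0.38764112 -0.01674364  0.024     ]
bottletip [ 0.3952965  -0.11605238  0.12      ]
cube [0.56299715 0.27762016 0.042     ]
side bead [0.5796872  0.18532463 0.113     ]
side bead [0.47309924 0.18861758 0.113     ]
side rail [ 0.57855701 -0.20392324  0.096     ]
side rail [ 0.44790562 -0.20168542  0.096     ]
side rail [0.45808274 0.20985307 0.096     ]
side rail [0.59243239 0.20940512 0.096     ]
```

Top-view estimate: box origin is about (0.522, -0.026), yaw -1.5°, and the cover is slightly ajar with the bead at y≈0.180. I'll shut the fingers, align the tool and move across high up.

```bash
python3 -m jog '[{"linear":[0,0,0],"roll":0.9},{"linear":[0,0,0],"roll":0.9},{"linear":[0,0,0],"roll":0.9},{"linear":[0,0,0],"roll":0.9},{"linear":[0,0,0],"roll":0.94},{"linear":[0.8,0,0],"roll":0},{"linear":[0.8,-0.3,0],"roll":0},{"linear":[0.8,-0.5,0],"roll":0},{"linear":[0.7,-0.6,0],"roll":0},{"linear":[0.6,-0.7,0],"roll":0},{"linear":[0.5,-0.8,0],"roll":0},{"linear":[0.5,-0.8,0],"roll":0}]' -1 20
python3 -m jog '[{"linear":[0.5,-0.8,0],"roll":0},{"linear":[0.5,-0.8,0],"roll":0},{"linear":[0.4,-0.9,0],"roll":0},{"linear":[0.4,-0.9,0],"roll":0},{"linear":[0.3,-0.9,0],"roll":0},{"linear":[0.3,-0.9,0],"roll":0},{"linear":[0.2,-0.9,0],"roll":0},{"linear":[0.2,-0.9,0],"roll":0},{"linear":[0,-0.9,0],"roll":0},{"linear":[0,-0.9,0],"roll":0},{"linear":[0,-0.9,0],"roll":0},{"linear":[0,-0.9,0],"roll":0}]'
python3 -c "
from h import *
s=env.observe();print(s['time_s'],s['position'],s['tool_rot'],s['grip_width'],s['ft_force'])"
```

```text
time_s: 1.1
position: [0.3915, -0.3682, 0.2308]
tool_rot: [[1.0, -0.026, -0.001], [-0.026, -1.0, 0.001], [-0.001, -0.001, -1.0]]
ft_force: [1.1, 0.1, 0.1]
grip_width: -0.0001
gripper_force: 0.0
time_s: 2.1
position: [0.5134, 0.0529, 0.2311]
tool_rot: [[1.0, -0.026, -0.001], [-0.026, -1.0, 0.0], [-0.001, -0.0, -1.0]]
ft_force: [0.1, -0.1, 0.2]
grip_width: -0.0004
gripper_force: 0.0
2.1 [0.51337197 0.05286    0.23107727] [[ 9.99649346e-01 -2.64723547e-02 -6.32509222e-04]
 [-2.64722891e-02 -9.99649541e-01  1.11840983e-04]
 [-6.35248248e-04 -9.50577989e-05 -9.99999794e-01]] -0.0003947751083585454 [ 0.08354929 -0.14160634  0.21533578]
```

```bash
python3 -m jog '[{"linear":[0.1,-0.8,0],"roll":0},{"linear":[0,-0.8,0],"roll":0},{"linear":[0,-0.8,0],"roll":0},{"linear":[0,-0.8,0],"roll":0},{"linear":[0,-0.8,0],"roll":0},{"linear":[0,-0.3,0.3],"roll":0},{"linear":[0,0,0.6],"roll":0},{"linear":[0,0,0.6],"roll":0},{"linear":[0,0,0.6],"roll":0},{"linear":[0,0,0.6],"roll":0},{"linear":[0,0,0.5],"roll":0},{"linear":[0,0,0],"roll":0}]'
python3 -c "
from h import *
s=env.observe();print(s['time_s'],s['position'],s['ft_force']);snap('side','s1.png');snap('wrist','w1.png')
a=cv2.imread('pics/s1.png')[150:370,230:430];b=cv2.imread('pics/w1.png')
cv2.imwrite('pics/c1.png',np.hstack([cv2.resize(a,(400,440)),cv2.resize(b,(400,300))[:, :] if 0 else cv2.copyMakeBorder(cv2.resize(b,(400,300)),0,140,0,0,0)]))"
```

```text
time_s: 3.1
position: [0.5201, 0.222, 0.099]
tool_rot: [[1.0, -0.027, -0.008], [-0.027, -1.0, -0.002], [-0.008, 0.002, -1.0]]
ft_force: [-0.8, -0.6, -0.1]
grip_width: -0.0005
gripper_force: 0.0
3.1 [0.52011841 0.22199846 0.09898563] [-0.7939908  -0.57570812 -0.10438297]
```

View pics/c1.png

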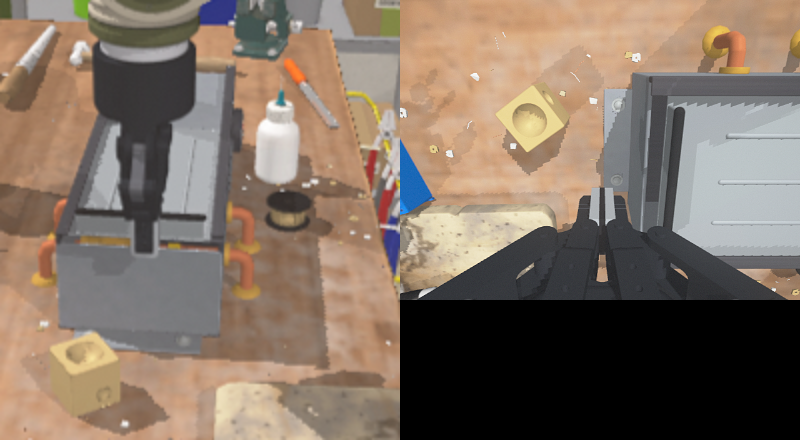

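The side and wrist views show the shut fingertips just left of the black bead, centred between the rails. Pushing the cover right (+tool y).

```bash
python3 -m jog '[{"linear":[0,0.2,0],"roll":0},{"linear":[0,0.2,0],"roll":0},{"linear":[0,0.2,0],"roll":0},{"linear":[0,0.2,0],"roll":0},{"linear":[0,0.2,0],"roll":0},{"linear":[0,0.2,0],"roll":0},{"linear":[0,0.3,0],"roll":0},{"linear":[0,0.3,0],"roll":0}]'
python3 -m jog '[{"linear":[0,0.3,0],"roll":0},{"linear":[0,0.3,0],"roll":0},{"linear":[0,0.3,0],"roll":0},{"linear":[0,0.3,0],"roll":0},{"linear":[0,0.3,0],"roll":0},{"linear":[0,0.3,0],"roll":0},{"linear":[0,0.3,0],"roll":0},{"linear":[0,0.3,0],"roll":0},{"linear":[0,0.2,0],"roll":0},{"linear":[0,0,0],"roll":0}]'
```

```text
time_s: 3.87
position: [0.5207, 0.15, 0.1038]
tool_rot: [[1.0, -0.026, 0.001], [-0.026, -1.0, 0.0], [0.001, -0.0, -1.0]]
ft_force: [0.2, 2.2, 4.7]
grip_width: 0.0001
gripper_force: 2.2
time_s: 4.7
position: [0.5173, 0.0452, 0.103]
tool_rot: [[1.0, -0.028, -0.001], [-0.028, -1.0, -0.001], [-0.001, 0.001, -1.0]]
ft_force: [0.8, -0.2, -1.0]
grip_width: -0.0001
gripper_force: 0.0
```

```bash
python3 -m jog '[{"linear":[0,0.2,0],"roll":0},{"linear":[0,0.2,0],"roll":0},{"linear":[0,0.2,0],"roll":0},{"linear":[0,0.2,0],"roll":0},{"linear":[0,0.2,0],"roll":0},{"linear":[0,0.1,0],"roll":0},{"linear":[0,0,0],"roll":0}]'
python3 -m jog '[{"linear":[0,0.1,0],"roll":0},{"linear":[0,0.1,0],"roll":0},{"linear":[0,0.05,0],"roll":0},{"linear":[0,0,0],"roll":0}]'
python3 - <<'E'
from h import *
a=snap('top','t2.png')[175:310,190:460]
cv2.imwrite('pics/t2c.png',cv2.resize(a,None,fx=2.96,fy=2.96,interpolation=3)[:,:,::-1])
E
```

```text
time_s: 5.28
position: [0.5166, 0.0018, 0.1033]
tool_rot: [[1.0, -0.027, 0.0], [-0.027, -1.0, -0.001], [0.0, 0.001, -1.0]]
ft_force: [0.4, 0.0, -0.7]
grip_width: 0.0002
gripper_force: 0.0
time_s: 5.62
position: [0.5163, -0.0074, 0.1034]
tool_rot: [[1.0, -0.027, 0.0], [-0.027, -1.0, -0.0], [0.0, 0.0, -1.0]]
ft_force: [0.8, 1.3, -1.2]
grip_width: 0.0001
gripper_force: 0.0
```

View pics/t2c.png

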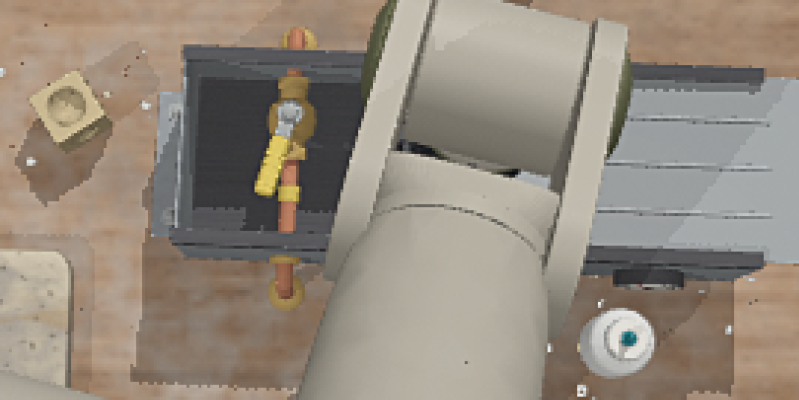

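The cover is nearly aside. The yellow handle is on the left pipe with its axis near (291,110) and its tip near (265,190), so it is turned ~0.25 rad. Creeping to the stop.

```bash
python3 -m jog '[{"linear":[0,0.07,0],"roll":0},{"linear":[0,0.07,0],"roll":0},{"linear":[0,0,0],"roll":0}]'|grep -E 'pos|ft'
python3 -m jog '[{"linear":[0,0.05,0],"roll":0},{"linear":[0,0.05,0],"roll":0},{"linear":[0,0,0],"roll":0}]'|grep -E 'pos|ft'
python3 - <<'E'
from h import *
f=lambda u,v:(190+u/2.96,175+v/2.96)
print('axis',ray('top',f(291,110),.078),'tip',ray('top',f(265,190),.076),'grip near',ray('top',f(283,142),.076))
print('cover? ',ray('top',f(799,200),.09))
E
```

```text
position: [0.5162, -0.013, 0.1034]
ft_force: [1.0, 0.7, -0.8]
position: [0.516, -0.0169, 0.1033]
ft_force: [-0.3, 0.7, -0.0]
axis [0.5547217  0.11306588 0.078     ] tip [0.49766878 0.1300606  0.076     ] grip near [0.53205417 0.11826331 0.076     ]
cover?  [ 0.49461362 -0.23949705  0.09      ]
```

```bash
for i in 1 2; do python3 -m jog '[{"linear":[0,0.04,0],"roll":0},{"linear":[0,0.04,0],"roll":0},{"linear":[0,0,0],"roll":0}]'|grep -E 'pos|ft'; done
```

```text
position: [0.5159, -0.018, 0.1034]
ft_force: [2.3, 13.2, 1.3]
position: [0.5158, -0.0186, 0.1034]
ft_force: [3.8, 27.6, 2.6]
```

The cover is at its stop (27 N, TCP y -0.0186), giving a half-finger + half-lip offset of ~18 mm. Next, back off, go to the right side of the yellow grip and lower the tip to 68 mm.

```bash
python3 -m jog '[{"linear":[0,-0.2,0],"roll":0},{"linear":[-0.1,-0.5,0],"roll":0},{"linear":[-0.2,-0.6,0],"roll":0},{"linear":[-0.2,-0.7,0],"roll":0},{"linear":[-0.03,-0.58,0],"roll":0},{"linear":[0,0,0],"roll":0},{"linear":[0,0,0],"roll":0}]'
cat > b.py <<'E'
from h import *
O=np.array([.521,-.026]);ex=np.array([.99965,-.0265]);ey=np.array([.0265,.99965])
s=env.observe();p=s['position'];d=p[:2]-O;b=np.array([d@ex,d@ey])
print('t',s['time_s'],'box',b.round(4),'z',round(p[2],4),'ft',np.round(s['ft_force'],1))
E
python3 - <<'E'
from b import *
print('lipstop')
for t in np.arange(.2,1.71,.15):
    c=np.array([.03,.14])+.045*np.array([-np.cos(t),np.sin(t)])+.007*np.array([-np.sin(t),-np.cos(t)])-[.011,.015]
    print(round(t,2),c.round(4))
a=snap('top','t3.png')[175:310,190:460];w=snap('wrist','w3.png')
a=cv2.resize(a,None,fx=2,fy=2,interpolation=3);w=cv2.resize(w,(400,300))
c=np.zeros((570,540,3),np.uint8);c[:270]=a;c[270:,:400]=w
cv2.imwrite('pics/c3.png',c[:,:,::-1])
E
```

```text
time_s: 7.25
position: [0.4973, 0.0812, 0.1034]
tool_rot: [[1.0, -0.024, 0.0], [-0.024, -1.0, -0.001], [0.0, 0.001, -1.0]]
ft_force: [-0.2, 0.1, 0.5]
grip_width: -0.0001
gripper_force: 0.0
t 7.25 box [-0.0265  0.1065] z 0.1034 ft [-0.2  0.1  0.5]
lipstop
0.2 [-0.0265  0.1271]
0.35 [-0.0257  0.1339]
0.5 [-0.0238  0.1404]
0.65 [-0.0211  0.1467]
0.8 [-0.0174  0.1524]
0.95 [-0.0129  0.1575]
1.1 [-0.0077  0.1619]
1.25 [-0.0018  0.1655]
1.4 [0.0045 0.1682]
1.55 [0.0111 0.1698]
1.7 [0.0179 0.1705]
```

View pics/c3.png

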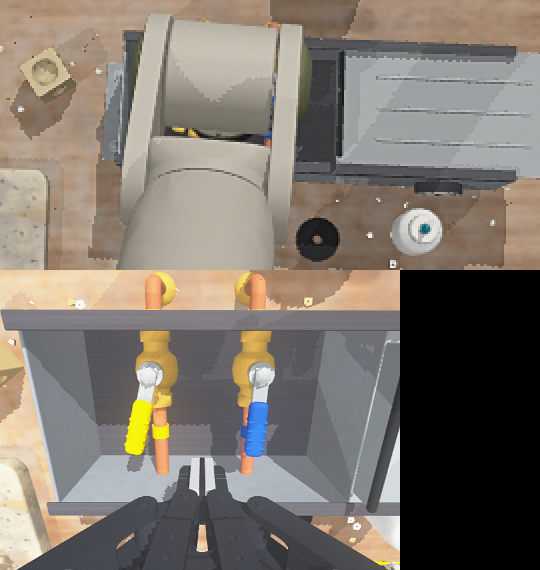

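The wrist view shows the fingers between the yellow grip (left) and the blue grip (right), with clear space below. Lower, then push along the arc.

```bash
python3 -m jog '[{"linear":[0,0,0.3],"roll":0},{"linear":[0,0,0.3],"roll":0},{"linear":[0,0,0.28],"roll":0},{"linear":[0,0,0],"roll":0},{"linear":[0,0,0],"roll":0}]' >/dev/null; python3 b.py
python3 -m jog '[{"linear":[0,-0.15,0],"roll":0},{"linear":[0,-0.15,0],"roll":0},{"linear":[0,-0.15,0],"roll":0},{"linear":[0.02,-0.12,0],"roll":0},{"linear":[0.04,-0.12,0],"roll":0},{"linear":[0.05,-0.12,0],"roll":0},{"linear":[0,0,0],"roll":0}]' | grep ft; python3 b.py
```

```text
t 7.7667 box [-0.0264  0.1052] z 0.068 ft [ 0.1 -0.1 -0.4]
ft_force: [-2.0, -1.0, 0.7]
t 8.35 box [-0.0221  0.1392] z 0.0681 ft [-2.  -1.   0.7]
```

```bash
python3 -m jog '[{"linear":[0.06,-0.14,0],"roll":0},{"linear":[0.07,-0.14,0],"roll":0},{"linear":[0.1,-0.12,0],"roll":0},{"linear":[0.12,-0.12,0],"roll":0},{"linear":[0.13,-0.09,0],"roll":0},{"linear":[0.14,-0.07,0],"roll":0},{"linear":[0.15,-0.05,0],"roll":0},{"linear":[0,0,0],"roll":0}]' | grep ft; python3 b.py
python3 -m jog '[{"linear":[0.08,-0.02,0],"roll":0},{"linear":[0.08,-0.02,0],"roll":0},{"linear":[0.06,0,0],"roll":0},{"linear":[0,0,0],"roll":0}]' | grep ft; python3 b.py
```

```text
ft_force: [-2.7, 0.9, 0.1]
t 9.0167 box [0.0092 0.1688] z 0.0678 ft [-2.7  0.9  0.1]
ft_force: [-16.0, 1.9, 6.7]
t 9.35 box [0.0144 0.1699] z 0.0676 ft [-16.    1.9   6.7]
```

Stop felt (16 N at x≈14 mm, as predicted). Back off, rise above the lip and look.

```bash
python3 -m jog '[{"linear":[0,0,0],"roll":0},{"linear":[0,0,0],"roll":0},{"linear":[-0.2,0,0],"roll":0},{"linear":[-0.3,0.1,0],"roll":0},{"linear":[-0.1,0.1,-0.4],"roll":0},{"linear":[0,0.4,-0.6],"roll":0},{"linear":[0,0.7,-0.6],"roll":0},{"linear":[0,0.6,-0.1],"roll":0},{"linear":[0,0,0],"roll":0},{"linear":[0,0,0],"roll":0}]' >/dev/null; python3 b.py
python3 -c "
from h import *
snap('wrist','w4.png')"
```

```text
t 10.1833 box [-0.0058  0.0925] z 0.1366 ft [ 0.5 -0.1  0.5]
```

View pics/w4.png

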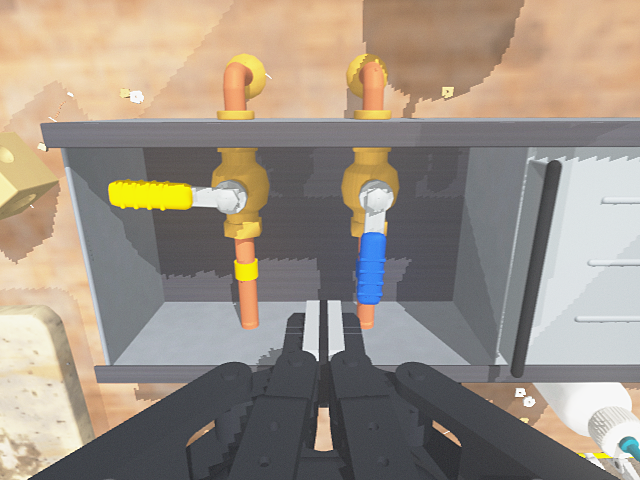

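The yellow handle (110–245, 195) lies square to its pipe and the blue one is still open. Next, move over the lip to its right side and lower.

```bash
python3 -m jog '[{"linear":[0,0.6,0],"roll":0},{"linear":[0,0.8,0],"roll":0},{"linear":[0,0.8,0],"roll":0},{"linear":[0,0.8,0],"roll":0},{"linear":[0,0.6,0],"roll":0},{"linear":[0,0,0],"roll":0},{"linear":[0,0,0.3],"roll":0},{"linear":[0,0,0.3],"roll":0},{"linear":[0,0,0.3],"roll":0},{"linear":[0,0,0],"roll":0},{"linear":[0,0,0],"roll":0}]' >/dev/null; python3 b.py
python3 -m jog '[{"linear":[0,-0.2,0],"roll":0},{"linear":[0,-0.2,0],"roll":0},{"linear":[0,-0.2,0],"roll":0},{"linear":[0,-0.2,0],"roll":0},{"linear":[0,-0.2,0],"roll":0},{"linear":[0,-0.3,0],"roll":0},{"linear":[0,-0.3,0],"roll":0},{"linear":[0,-0.3,0],"roll":0},{"linear":[0,-0.3,0],"roll":0}]' | grep ft; python3 b.py
```

```text
t 11.15 box [-0.0065 -0.0496] z 0.0996 ft [0.5 0.4 1.2]
ft_force: [-0.7, -3.2, 4.3]
t 11.9 box [-0.0063  0.0385] z 0.1005 ft [-0.7 -3.2  4.3]
```

```bash
python3 -m jog '[{"linear":[0,-0.3,0],"roll":0},{"linear":[0,-0.3,0],"roll":0},{"linear":[0,-0.3,0],"roll":0},{"linear":[0,-0.3,0],"roll":0},{"linear":[0,-0.3,0],"roll":0},{"linear":[0,-0.3,0],"roll":0},{"linear":[0,-0.3,0],"roll":0},{"linear":[0,-0.3,0],"roll":0},{"linear":[0,-0.3,0],"roll":0},{"linear":[0,-0.2,0],"roll":0},{"linear":[0,-0.1,0],"roll":0},{"linear":[0,0,0],"roll":0}]' | grep ft; python3 b.py
python3 -m jog '[{"linear":[0,-0.1,0],"roll":0},{"linear":[0,-0.1,0],"roll":0},{"linear":[0,-0.1,0],"roll":0},{"linear":[0,-0.1,0],"roll":0},{"linear":[0,0,0],"roll":0}]' | grep ft; python3 b.py
```

```text
ft_force: [-0.2, -0.3, 0.6]
t 12.9 box [-0.0071  0.1583] z 0.0997 ft [-0.2 -0.3  0.6]
ft_force: [0.1, 1.3, -0.1]
t 13.3167 box [-0.0066  0.1739] z 0.1 ft [ 0.1  1.3 -0.1]
```

```bash
python3 -m jog '[{"linear":[0,-0.1,0],"roll":0},{"linear":[0,-0.1,0],"roll":0},{"linear":[0,-0.1,0],"roll":0},{"linear":[0,0,0],"roll":0}]' | grep ft; python3 b.py
for i in 1 2 ; do python3 -m jog '[{"linear":[0,-0.06,0],"roll":0},{"linear":[0,-0.06,0],"roll":0},{"linear":[0,0,0],"roll":0}]' >/dev/null; python3 b.py; done
```

```text
ft_force: [0.2, 0.7, 0.0]
t 13.65 box [-0.0065  0.1861] z 0.1002 ft [0.2 0.7 0. ]
t 13.9 box [-0.0064  0.1905] z 0.1002 ft [ 0.5 -0.6  0.1]
t 14.15 box [-0.0064  0.1953] z 0.1002 ft [-0.1 -0.8 -0.7]
```

```bash
for i in 1 2 ; do python3 -m jog '[{"linear":[0,-0.04,0],"roll":0},{"linear":[0,-0.04,0],"roll":0},{"linear":[0,0,0],"roll":0}]' >/dev/null; python3 b.py; done
```

```text
t 14.4 box [-0.0064  0.1983] z 0.1002 ft [-0.  -0.3  0.1]
t 14.65 box [-0.0064  0.1998] z 0.1001 ft [ -0.4 -11.2   2.3]
```

Closing stop felt (11 N). Back off, lift clear and check.

```bash
python3 -m jog '[{"linear":[0,0,0],"roll":0},{"linear":[0,0,0],"roll":0},{"linear":[0,0.2,0],"roll":0},{"linear":[0,0.2,0],"roll":0},{"linear":[0,0,-0.6],"roll":0},{"linear":[0,0,-0.8],"roll":0},{"linear":[0,0,-0.8],"roll":0},{"linear":[0,0.5,-0.8],"roll":0},{"linear":[0,0.8,0],"roll":0},{"linear":[0,0.8,0],"roll":0},{"linear":[0,0.8,0],"roll":0},{"linear":[0,0.8,0],"roll":0}]' >/dev/null
python3 -m jog '[{"linear":[0,0.8,0],"roll":0},{"linear":[0,0.8,0],"roll":0},{"linear":[0,0.6,0],"roll":0},{"linear":[0,0.4,0],"roll":0},{"linear":[0,0,0],"roll":0},{"linear":[0,0,0],"roll":0},{"linear":[0,0,0],"roll":0}]' >/dev/null
python3 - <<'E'
from b import *
a=snap('top','t5.png')[175:310,190:460];w=snap('side','s5.png')[150:370,230:430]
a=cv2.resize(a,None,fx=2,fy=2,interpolation=3);w=cv2.resize(w,(300,330))
c=np.zeros((600,540,3),np.uint8);c[:270]=a;c[270:,:300]=w
cv2.imwrite('pics/c5.png',c[:,:,::-1])
E
```

```text
t 16.2333 box [-0.0066 -0.0661] z 0.2201 ft [-0.6 -0.7  0.3]
```

View pics/c5.png

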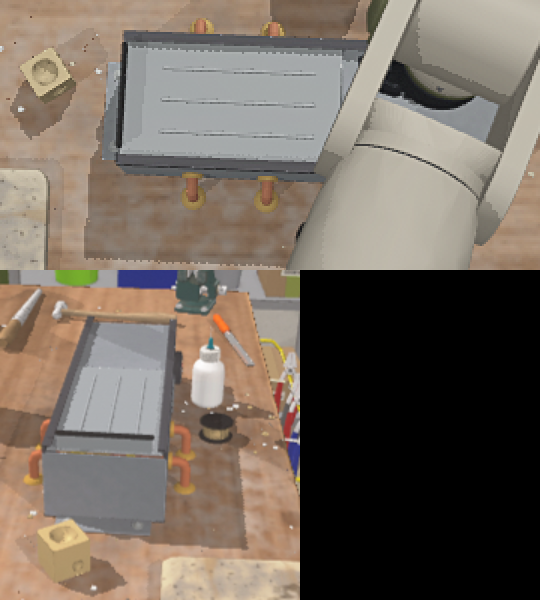

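The cover is closed with its lip at the left end (124, 45–150), the bottle, spool and cube are undisturbed, and the robot is clear.

```bash
python3 -c "
from rig import env
print(env.close_job())"
```

```text
the job is handed in; nothing more can be done
None
```

The job is handed in at about 16 s: the gas handle was pushed to its stop and looked square to its pipe, the cover was pushed closed to its stop, and the blue handle, bottle, spool and cube looked undisturbed in the pictures; no verdict came back.

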